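Flip the battery plate over against the rack shelf's edge

TASK

Without picking it up, slide the flat battery plate across the bench with the fingertips until its far edge is against the front edge of the perforated shelf, then push it up on that far edge and over, so that it falls on its back on top of the shelf. Then push it on from its near edge until none of it overhangs the shelf's front edge, and leave it lying flat there; do not disturb the clamp, the magic arm joint, the spigot or the knob.

Things in the scene. Friction and masses are not known exactly. Their poses are not given: they have to be found in the camera images.
- plate: the battery plate: dark green, 88 (x) by 100 (y) by 13 mm, 0.19 kg. Its near edge (-x) is undercut to a lip 5 mm thick that juts 12 mm out, 8 mm above the bench; the other edges are square. Starts flat, x towards the shelf within 17 degrees, z up. Origin: centre of its first underside (23 mm high once turned over on the shelf). A fingertip pressed on the lip and moved up takes it along by friction
- lead_left (a point): left end of the plate's far edge, the one nearest the shelf at the start (plate x +44, y +50, z +6.5 mm). The plate pivots on this edge, which stays low (never over 45 mm above the bench); once flipped, it is the edge nearest the robot
- lead_right (a point): the other end of the same far edge (plate x +44, y -50, z +6.5 mm)
- shelf: perforated steel rack shelf fixed on the bench, 240 mm deep (x) by 500 mm wide (y), its flat top 10 mm above the bench, with a straight upright front edge 10 mm high towards the robot. Origin: middle of the front edge, at bench level; x points from the front edge level into the shelf, y along the front edge to the left, z up
- clamp: spring-loaded steel C-clamp fixed over the left end of the shelf, 22 by 62 mm and about 95 mm high above the shelf top; it covers the last 35 mm of the shelf there. Origin on the shelf top at the end edge
- magic_joint: black aluminium magic arm joint lying loose on the bench: a round hub 38 mm across and 32 mm high with two 22 mm thick stubs at right angles, reaching 62 mm along its y and 52 mm along its x. Origin under the hub's centre
- spigot: chrome spigot adapter standing loose on the shelf, 28 mm foot, 56 mm high. Origin at the centre of its foot
- led_knob: white plastic LED panel knob lying loose on the bench, 30 mm across, 18 mm high. Origin at the centre of its underside
Not all that is in view belongs to the job. Leave any purple or white look-alike of the plate alone.

How it is judged:
By the outcome, as a careful person would: the job done as asked, in the order asked, and still so for the second after the job is handed in, with the robot touching nothing.
It also fails if it takes over 48 s, if anything falls off the work surface, if the arm or the gripper's body presses on something with over 40 N, if the wrist force passes 120 N, or if a joint passes its speed limit or range.

ROBOT

A 6-joint arm with a two-finger parallel gripper is mounted at the origin on the work surface. World frame = base frame: x ahead of the robot, y to its left, z up, the work surface at z = 0. Lengths are in m, angles in degrees, forces in N, time in s.
With the tool pointing down it reaches from about 0.425 to 0.95 m from the base axis. Payload 3.5 kg.
Tool frame: the origin (TCP) lies on the centre line of the jaws, within the pads' length; the fingertips stand 8 mm ahead of it and the grasp point (between the pads) lies 11 mm behind it; z points along the fingers, y is the direction in which the jaws open and shut (so a half turn about z gives the same grasp; the last joint's range is limited). The gripper opens to 85 mm and grips with 20 to 120 N. Pads are 22 mm wide; open, the fingers measure 114 mm over their backs; the gripper's body (76 mm by 85 mm) begins 54 mm behind the grasp point. The pads swing forward as they close: fully open they stand 13 mm farther back than shut.
Start: joints at [-81.933, 16.404, 90.338, -0, 73.258, -8.594], TCP at [0.194, -0.647, 0.239] pointing down, gripper open.
Joint ranges: [-158.93, 158.93], [-51.34, 127.21], [12.03, 142.37], [-87.48, 267.48], [13.55, 161.25], [-162.69, 162.69]. Speed limits (degrees/s): [159.86, 159.86, 180, 180, 180, 180].

INTERFACE

Orientations are given as [roll, pitch, yaw] about the fixed x, y, z axes, in that order (R = Rz(yaw) Ry(pitch) Rx(roll)).
In Python, from workcell import manip, effector, solver, status, eyes, sign_off gives the robot as it stands. The module is installed in compiled form; this text tells all that it offers. Calls block until the motion is done:
- manip.move_ptp(position, orientation): joint-space move of the TCP to a pose.
- manip.move_straight(position, rotation=None, velocity=0.15): straight line of the TCP; rotation=None keeps the orientation; velocity is the mean speed in m/s.
- manip.move_j(angles): joint-space move.
- effector.move_gripper(opening, effort=None): finger opening in m; effort is the grip in N (None keeps the last); returns when the fingers have stopped.
- manip.dwell(seconds).
- solver.inverse_kinematics(position, orientation): joint angles nearest the present ones, or None.
- status.sense(): the state.
- eyes.read_camera(name): name is "side" or "top"; returns a dict with "color" (420x560x3 uint8, blue, green, red), "K" (3x3 intrinsics, pixels), "origin" and "orientation" of the camera in the world. Camera axes: x right, y up, looking along -z (the intrinsics and any distortion apply to the point x, -y, -z); pixel columns grow to the right and rows downward; lengths in m; the calibration is good to about 2 mm. A picture is of the moment at which its call begins. There is no depth.
A pose or a line that the arm cannot do raises manip.PlanningError and nothing moves.
- sign_off(): hands the job in, once; it reports no verdict.
The state is a dict: "time_s": time; "joint_positions": joint angles; "qd": joint speeds; "joint_torque": joint torques, N m; "ee_pos": TCP position; "ee_rot": TCP orientation; "force": force on the tool from outside, world axes, zero at the start; "wrist_torque": the same for the moment, N m; "gripper_width": finger opening in m.
Only numpy, scipy, OpenCV 4.12 (cv2) and the standard library are available. Lean on these libraries where they do the work, as an engineer would, in place of code of your own. Each camera call takes 0.05 s, during which the arm holds its last target.

## Working session

There is one attempt and no reset: what is moved stays moved. The work goes in short steps, each a Python script; the robot and the scene stay as the last script left them, time stands still between calls to the robot, and variables do not carry over. Pictures are saved under pics/ and viewed, and the job is handed in when it is done.

```bash
mkdir -p pics; cat > h.py <<'E'
import numpy as np, cv2
from workcell import manip, effector, solver, status, eyes
def snap(n,f):
    c=eyes.read_camera(n); cv2.imwrite('pics/'+f+'.png',c['color']); np.save('pics/'+f+'.npy',c,allow_pickle=True); return c
E
python3 - <<'E'
from h import *
for n in('top','side'):
    c=snap(n,n+'0'); print(n,{k:(v if not hasattr(v,'shape') or v.size<20 else v.shape) for k,v in c.items()})
s=status.sense();print(s)
E
```

```text
top {'color': (420, 560, 3), 'K': array([[452.55413295,   0.        , 277.0160309 ],
       [  0.        , 452.55413295, 207.87609711],
       [  0.        ,   0.        ,   1.        ]]), 'origin': array([0.43847684, 0.02491548, 0.94088409]), 'orientation': array([  8.19420256,   1.09775222, -91.04517175])}
side {'color': (420, 560, 3), 'K': array([[486.50914018,   0.        , 284.79171243],
       [  0.        , 486.50914018, 205.00140291],
       [  0.        ,   0.        ,   1.        ]]), 'origin': array([-0.01532599,  0.72228055,  0.61365958]), 'orientation': array([ 5.79014175e+01,  8.41625933e-02, -1.40856036e+02])}
{'time_s': 0.1, 'joint_positions': array([-8.19324424e+01,  1.64513904e+01,  9.04154744e+01, -1.34259100e-03,
        7.32586285e+01, -8.59495670e+00]), 'qd': array([-0.06020559, -0.15750803, -0.22750351,  0.06738763, -0.03773668,
        0.08376407]), 'joint_torque': array([ 9.29089001e-04, -4.07293832e+01, -2.93698955e+01, -1.30033768e-04,
        3.41380794e-03,  9.26115035e-06]), 'ee_pos': array([ 0.19347867, -0.64606576,  0.2380403 ]), 'ee_rot': array([-1.79875724e+02, -1.74843354e-02,  1.66628835e+01]), 'force': array([ 1.06591489, -0.22464951,  0.41738276]), 'wrist_torque': array([-0.00701116,  0.00839112,  0.03082767]), 'gripper_width': 0.08556100473404944}
```

View pics/top0.png

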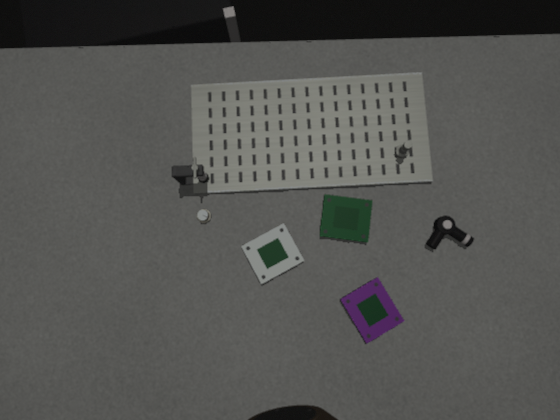

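View pics/side0.png

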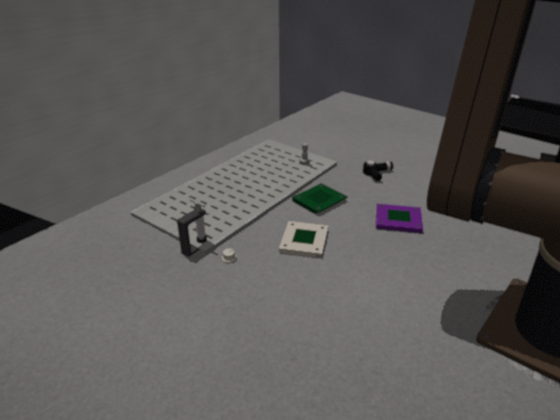

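The top view has three plates: green at (346,219), white at (272,253) and purple at (371,310). The green one fits "dark green"; the other two are look-alikes. The clamp is at (190,180), the knob (203,216), the spigot (402,152) and the joint (447,230). Next I'll confirm the green plate in a crop and measure it.

```bash
cat >> h.py <<'E'
from scipy.spatial.transform import Rotation as Ro
def ray(c,px,z):
    px=np.atleast_2d(px).astype(float);K=c['K']
    d=np.c_[(px[:,0]-K[0,2])/K[0,0],-(px[:,1]-K[1,2])/K[1,1],-np.ones(len(px))]
    d=d@Ro.from_euler('xyz',c['orientation'],degrees=True).as_matrix().T
    o=np.asarray(c['origin']);return o+d*((z-o[2])/d[:,2])[:,None]
def green(c,lo=(40,60,25),hi=(85,255,255)):
    m=cv2.inRange(cv2.cvtColor(c['color'],cv2.COLOR_BGR2HSV),lo,hi)
    m=cv2.morphologyEx(m,cv2.MORPH_CLOSE,np.ones((5,5)))
    cs,_=cv2.findContours(m,cv2.RETR_EXTERNAL,cv2.CHAIN_APPROX_NONE)
    return max(cs,key=cv2.contourArea),m
def proj(c,P):
    R=Ro.from_euler('xyz',c['orientation'],degrees=True).as_matrix()
    q=(np.atleast_2d(P)-c['origin'])@R;K=c['K']
    return np.c_[K[0,2]+K[0,0]*q[:,0]/-q[:,2],K[1,2]-K[1,1]*q[:,1]/-q[:,2]]
E
python3 - <<'E'
from h import *
c=np.load('pics/top0.npy',allow_pickle=True).item()
t,m=green(c);print(cv2.contourArea(t)); q=cv2.approxPolyDP(t,6,True)[:,0];print(q)
r=cv2.minAreaRect(t);print(r,cv2.boxPoints(r))
P=ray(c,q,.013);print(P.round(4)); print(np.linalg.norm(np.roll(P,-1,0)-P,axis=1))
P=ray(c,t[:,0],.013)[:,:2].astype(np.float32); print('world rect',cv2.minAreaRect(P))
# shelf: edges
g=cv2.cvtColor(c['color'],cv2.COLOR_BGR2GRAY)
for x in (230,260,290,330,360,390,415):
    col=g[170:200,x].astype(int);print(x,col)
for f,b in(('top0',(150,130,490,350)),('side0',(160,120,440,270))):
    im=cv2.imread('pics/%s.png'%f);x0,y0,x1,y1=b
    cr=cv2.convertScaleAbs(cv2.resize(im[y0:y1,x0:x1],None,fx=2.3,fy=2.3,interpolation=3),alpha=1.8)
    cv2.imwrite('pics/crop_%s.png'%f,cr)
E
```

```text
1960.0
[[324 195]
 [320 236]
 [367 241]
 [371 200]]
((345.4288330078125, 218.0549774169922), (48.831092834472656, 42.320281982421875), 7.305758953094482) [[318.52066 235.93855]
 [323.9023  193.96184]
 [372.337   200.1714 ]
 [366.95535 242.14812]]
[[ 0.5974 -0.0578  0.013 ]
 [ 0.5123 -0.0468  0.013 ]
 [ 0.5002 -0.1423  0.013 ]
 [ 0.5848 -0.1545  0.013 ]]
[0.0857459  0.09626141 0.08544944 0.09749864]
world rect ((0.5486162304878235, -0.10012736916542053), (0.09955129772424698, 0.08791724592447281), 81.32518005371094)
230 [126 127 128 129 130 128 125 126 129 130 126 126 127 129 129 128 125 129
 129 132 132 101  59  50  79  90  89  88  90  89]
260 [131 133 132 132 129 129 130 132 132 130 132 133 133 132 131 131 131 131
 134 121  78  47  79  91  91  91  89  89  89  91]
290 [132 131 132 131 132 131 131 130 130 130 129 130 132 131 130 131 134 135
 100  58  82  94  93  92  92  91  92  91  91  91]
330 [130 129 130 132 131 129 128 128 128 129 130 129 129 130 132 133  94  53
  51  81  95  94  94  94  84  64  55  55  56  55]
360 [127 129 130 128 125 126 126 129 128 126 128 128 129 130 105  64  49  77
  88  89  90  90  91  92  93  93  93  91  75  57]
390 [127 126 124 125 127 127 127 125 124 126 125 130 131  89  47  77  89  88
  89  88  87  86  86  86  86  86  87  87  88  89]
415 [122 122 122 123 121 122 122 122 122 122 126 117  78  49  78  88  87  90
  90  90  90  91  89  89  88  88  90  92  91  87]
```

View pics/crop_top0.png

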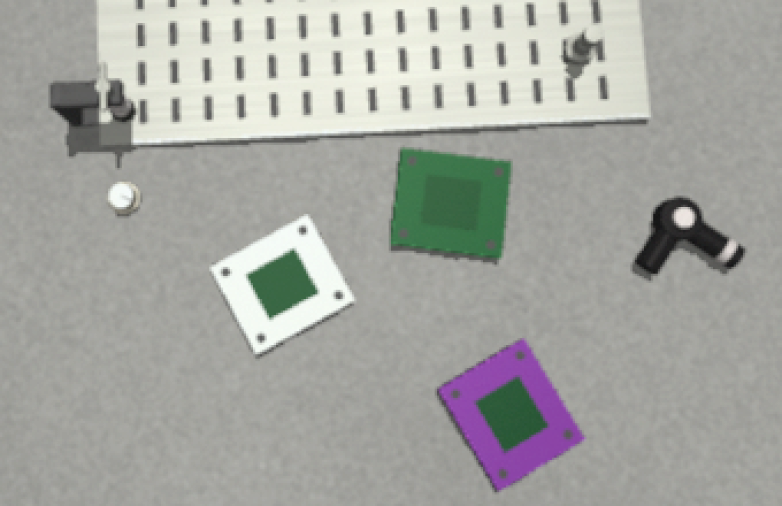

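View pics/crop_side0.png

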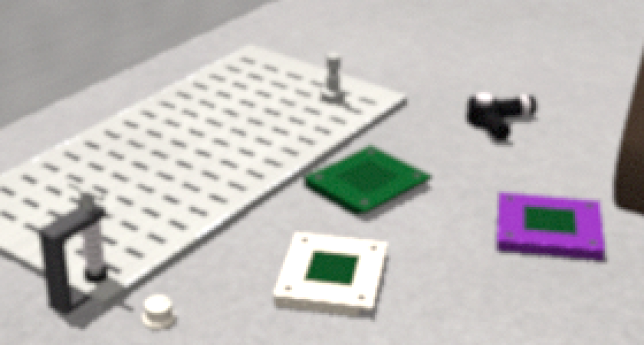

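```bash
python3 - <<'E'
from h import *
c=np.load('pics/top0.npy',allow_pickle=True).item()
g=cv2.cvtColor(c['color'],cv2.COLOR_BGR2GRAY).astype(float)
pts=[]
for x in list(range(222,428,3)):
    col=g[150:215,x]; 
    # last row (from above) where >112 before dark dip <65
    for r in range(25,len(col)-1):
        if col[r]>=110 and col[r+1]<110 and min(col[r+1:r+4])<65 and min(col[r-3:r+1])>110:
            pts.append((x,150+r+(col[r]-90)/(col[r]-col[r+1]) if False else 150+r+(col[r]-110)/(col[r]-col[r+1]))); break
P=ray(c,np.array(pts),.010)
k=np.polyfit(P[:,1],P[:,0],1); res=P[:,0]-np.polyval(k,P[:,1]); ok=abs(res)<.002
k=np.polyfit(P[ok,1],P[ok,0],1);print(len(P),ok.sum(),k,np.degrees(np.arctan(k[0])),res[ok].std())
for n,px,z in(('knob',(203,216),.018),('clamp',(190,195),.05),('joint',(444,226),.03),('jl',(430,246),.02),('jr',(471,241),.02),('spigfoot',(401,156),.02),('shR',(431,182),.01),('shL',(195,194),.01),('white',(302,262),.013),('whiteL',(242,247),.013)):print(n,ray(c,px,z).round(3))
E
```

```text
67 67 [-0.03135757  0.61529114] -1.796068017636087 0.000199025262305154
knob [[0.558 0.193 0.018]]
clamp [[0.597 0.214 0.05 ]]
joint [[ 0.526 -0.295  0.03 ]]
jl [[ 0.487 -0.267  0.02 ]]
jr [[ 0.496 -0.35   0.02 ]]
spigfoot [[ 0.675 -0.22   0.02 ]]
shR [[ 0.621 -0.281  0.01 ]]
shL [[0.606 0.212 0.01 ]]
white [[ 0.46  -0.009  0.013]]
whiteL [[0.493 0.113 0.013]]
```

The crop confirms the green plate at (450,205) in crop pixels, its rear lip shaded and nothing in its way. Measured: the shelf front is x = 0.6153 − 0.0314·y (yaw +1.8°), the plate centre is about (0.549, −0.100) and its yaw about −7.7°. I'll approach behind it with the jaws half open, which gives two contact points, and find the fingertip height by touch.

```bash
cat >> h.py <<'E'
YAW=1.796; SX=np.array([np.cos(np.radians(YAW)),np.sin(np.radians(YAW))]); SY=np.array([-SX[1],SX[0]])
O=np.array([0.6153+0.03136*0.0339-0.0,0.0]); O=np.array([0.6153-0.03136*-0.034,-0.034]) # on front edge, middle
ORI=[180,0,YAW]
def w(u,v,z): p=O+u*SX+v*SY; return [p[0],p[1],z]   # shelf frame -> world
def sh(p): d=np.asarray(p)[...,:2]-O; return np.stack([d@SX,d@SY],-1)
def st():
    s=status.sense(); f=s['force']; u=sh(s['ee_pos'])
    return s['time_s'],u[0],u[1],s['ee_pos'][2],f[:2]@SX,f[:2]@SY,f[2],s
def show(t=''): r=st();print(t,'t%.2f u%.4f v%.4f z%.4f | Fx%.1f Fy%.1f Fz%.1f'%r[:7]);return r
E
python3 - <<'E'
from h import *
print(sh([[.5974,-.0578],[.5848,-.1545],[.5123,-.0468],[.5002,-.1423],[.675,-.22]]).round(4))
v=-0.063;u=-0.155
print(w(u,v,.1), solver.inverse_kinematics(w(u,v,.1),ORI))
effector.move_gripper(0.05)
manip.move_ptp(w(u,v,.10),ORI);show()
manip.move_straight(w(u,v,.035),ORI);r=show(); print(r[7]['gripper_width'],r[7]['ee_rot'])
snap('side','side1');snap('top','top1')
E
```

```text
[[-0.0197 -0.0232]
 [-0.0353 -0.1195]
 [-0.1044 -0.0095]
 [-0.1195 -0.1046]
 [ 0.0528 -0.1877]]
[np.float64(0.46341686538137694), np.float64(-0.10182690324474586), 0.1] [-2.46708234e+01  5.20310770e-01  1.24071533e+02 -2.54444375e-14
  5.54081560e+01  6.35331766e+01]
 t2.77 u-0.1546 v-0.0638 z0.1004 | Fx-0.5 Fy-1.5 Fz0.3
 t3.35 u-0.1547 v-0.0634 z0.0353 | Fx-0.5 Fy-1.0 Fz0.4
0.04999230969530782 [ 1.79992523e+02 -1.46570181e-02  1.76708406e+00]
```

```bash
python3 - <<'E'
from h import *
a=cv2.imread('pics/side1.png')[110:280,230:450];b=cv2.imread('pics/top1.png')[150:350,230:500]
cv2.imwrite('pics/c1.png',cv2.convertScaleAbs(cv2.resize(a,None,fx=3,fy=3,interpolation=2),alpha=1.6))
cv2.imwrite('pics/c1t.png',cv2.convertScaleAbs(cv2.resize(b,None,fx=2.5,fy=2.5,interpolation=2),alpha=1.6))
E
```

```text
(no output)
```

View pics/c1.png

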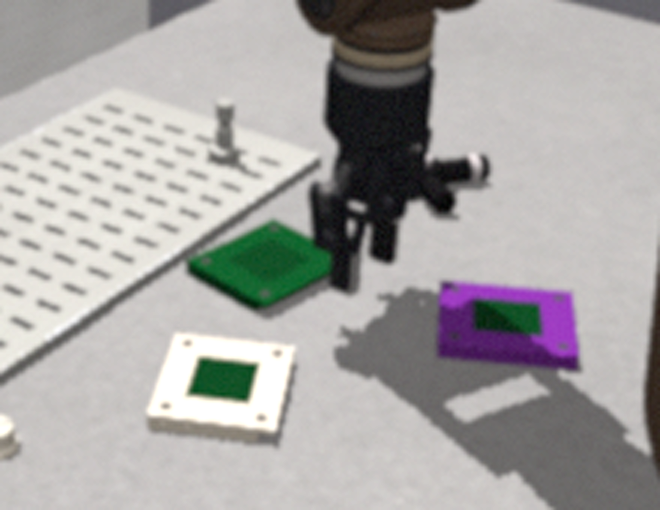

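View pics/c1t.png

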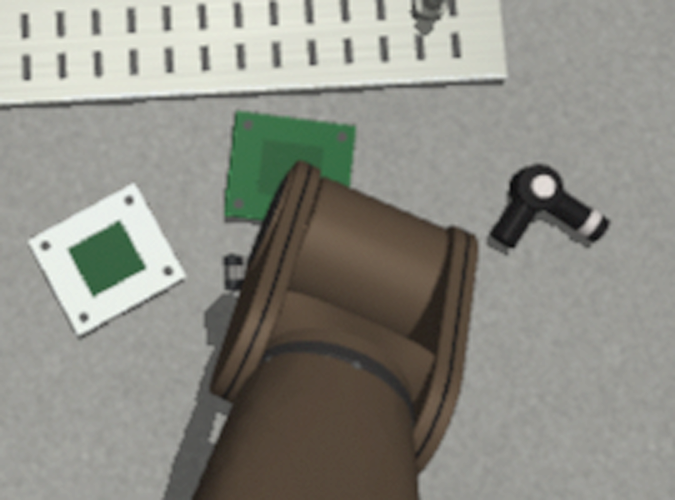

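The fingers stand behind the plate's near edge; the left finger shows at crop (345,270) in the side view, clear of the white and purple plates. Now I'll probe down to the bench.

```bash
python3 - <<'E'
from h import *
u,v=-.155,-.063
z=.016
manip.move_straight(w(u,v,z),ORI,velocity=.06);r=show()
while r[6]<3 and z>-0.008:
    z-=.002; manip.move_straight(w(u,v,z),ORI,velocity=.03);r=show(z)
E
```

```text
t3.92 u-0.1555 v-0.0627 z0.0154 | Fx0.1 Fy-0.1 Fz-0.1
0.014 t4.17 u-0.1549 v-0.0630 z0.0140 | Fx0.2 Fy0.7 Fz0.1
0.012 t4.42 u-0.1551 v-0.0630 z0.0119 | Fx0.4 Fy0.3 Fz0.8
0.01 t4.67 u-0.1551 v-0.0629 z0.0099 | Fx-0.3 Fy-0.2 Fz-0.1
0.008 t4.92 u-0.1551 v-0.0629 z0.0078 | Fx0.6 Fy0.7 Fz0.6
0.006 t5.17 u-0.1551 v-0.0630 z0.0058 | Fx0.1 Fy0.0 Fz-0.4
0.004 t5.42 u-0.1546 v-0.0631 z0.0050 | Fx-2.8 Fy1.3 Fz8.1
```

```bash
python3 - <<'E'
from h import *
v=-.063;z=.0077
manip.move_straight(w(-.150,v,z),ORI,velocity=.04);show()
manip.move_straight(w(-.115,v,z),ORI,velocity=.05);show()
u=-.106;manip.move_straight(w(u,v,z),ORI,velocity=.04);r=show()
while r[4]>-5 and u<-.085:
    u+=.0015; manip.move_straight(w(u,v,z),ORI,velocity=.025);r=show('%.4f'%u)
c=snap('top','top2');snap('side','side2')
a=cv2.imread('pics/side2.png')[130:250,260:400];b=cv2.imread('pics/top2.png')[150:350,230:500]
cv2.imwrite('pics/c2.png',cv2.convertScaleAbs(cv2.resize(a,None,fx=5,fy=5,interpolation=2),alpha=1.6))
cv2.imwrite('pics/c2t.png',cv2.convertScaleAbs(cv2.resize(b,None,fx=2.5,fy=2.5,interpolation=2),alpha=1.6))
E
```

```text
t5.72 u-0.1496 v-0.0631 z0.0078 | Fx-0.1 Fy-0.1 Fz-0.7
 t6.58 u-0.1149 v-0.0629 z0.0077 | Fx0.3 Fy-0.1 Fz-0.1
 t6.95 u-0.1054 v-0.0631 z0.0079 | Fx0.1 Fy0.1 Fz-0.1
-0.1045 t7.20 u-0.1044 v-0.0630 z0.0077 | Fx0.4 Fy0.4 Fz-0.3
-0.1030 t7.45 u-0.1031 v-0.0630 z0.0077 | Fx-1.5 Fy0.4 Fz0.9
-0.1015 t7.70 u-0.1015 v-0.0629 z0.0076 | Fx-1.1 Fy-0.7 Fz0.9
-0.1000 t7.95 u-0.1003 v-0.0628 z0.0076 | Fx-2.2 Fy1.1 Fz2.7
-0.0985 t8.20 u-0.1002 v-0.0628 z0.0075 | Fx-7.8 Fy-1.7 Fz6.6
```

View pics/c2.png

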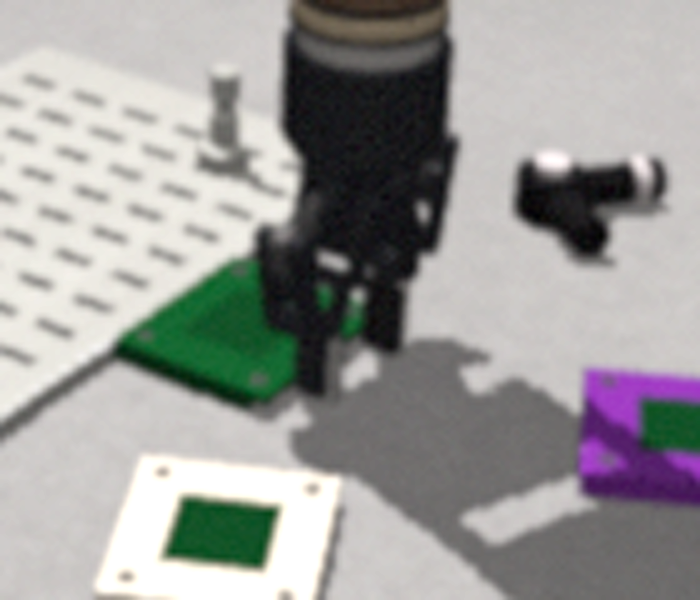

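View pics/c2t.png

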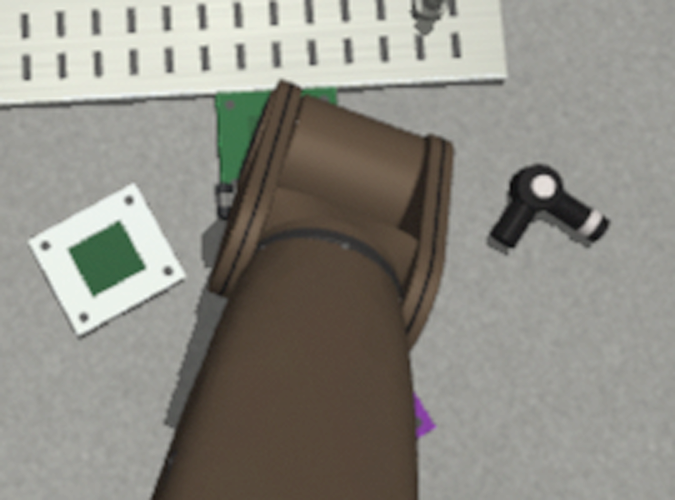

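The plate is now flush with the shelf front: its far edge follows the shelf line at crop (218–338, 90). Next comes the force-guided arc upward.

```bash
cat >> h.py <<'E'
import json
def arc(th0,th1,d,step=3,v=-.063,u0=-.100,z0=.0077,vel=.03,target=None):
    th=th0
    while th<th1-1e-6:
        th+=step; a=np.radians(th)
        u=u0+.088*(1-np.cos(a))-.002*np.sin(a)+d; z=z0+.088*np.sin(a)+.002*(1-np.cos(a))
        manip.move_straight(w(u,v,z),ORI,velocity=vel); r=show('th%d d%.4f'%(th,d))
        T=target if target else (-10 if th<30 else -6 if th<50 else -3)
        d+=np.clip((r[4]-T)/8000.,-.001,.0012)
        if r[4]>-.8 and th<50: d+=.0005
        if r[4]<-35 or abs(r[6])>30: print('STOP');break
    return th,d
def pic(n,bt=(150,350,230,500),bs=(110,260,250,430),k=3.2):
    for c,b in(('top',bt),('side',bs)):
        im=snap(c,c+n)['color'][b[0]:b[1],b[2]:b[3]]
        if c=='side':A=cv2.resize(im,(576,480),interpolation=2)
        else:pass
    cv2.imwrite('pics/c%s.png'%n,cv2.convertScaleAbs(A,alpha=1.6))
E
python3 - <<'E'
from h import *
manip.move_straight(w(-.098,-.063,.0077),ORI,velocity=.03);show()
print(arc(0,24,.0020)); pic('3')
E
```

```text
t8.55 u-0.1002 v-0.0628 z0.0075 | Fx-9.5 Fy-0.6 Fz7.8
th3 d0.0020 t8.85 u-0.1001 v-0.0627 z0.0112 | Fx-5.7 Fy-1.5 Fz-0.8
th6 d0.0025 t9.16 u-0.0998 v-0.0626 z0.0156 | Fx-7.4 Fy-0.7 Fz-0.7
th9 d0.0029 t9.47 u-0.0993 v-0.0626 z0.0201 | Fx-7.9 Fy-2.7 Fz1.0
th12 d0.0031 t9.78 u-0.0985 v-0.0626 z0.0247 | Fx-8.0 Fy-2.3 Fz1.1
th15 d0.0034 t10.08 u-0.0975 v-0.0626 z0.0291 | Fx-9.0 Fy-2.5 Fz1.1
th18 d0.0035 t10.39 u-0.0962 v-0.0626 z0.0336 | Fx-9.7 Fy-1.5 Fz2.9
th21 d0.0035 t10.69 u-0.0948 v-0.0626 z0.0382 | Fx-11.0 Fy-2.4 Fz2.0
th24 d0.0034 t10.99 u-0.0930 v-0.0626 z0.0426 | Fx-9.5 Fy-1.9 Fz2.3
(24, np.float64(0.003463949056633244))
```

View pics/c3.png

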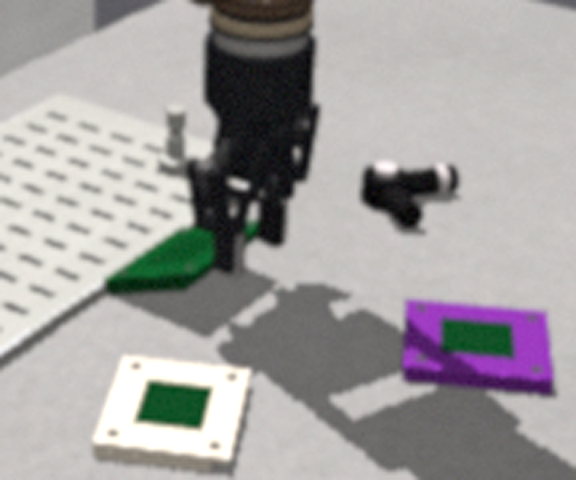

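The plate is tilting up with the fingers, its far edge on the shelf edge at crop (110,285). I'll continue.

```bash
python3 - <<'E'
from h import *
print(arc(24,66,.0034)); pic('4')
E
```

```text
th27 d0.0034 t11.39 u-0.0910 v-0.0626 z0.0471 | Fx-11.2 Fy-1.5 Fz3.5
th30 d0.0033 t11.69 u-0.0887 v-0.0627 z0.0514 | Fx-10.2 Fy0.6 Fz4.1
th33 d0.0027 t11.98 u-0.0862 v-0.0628 z0.0557 | Fx-8.0 Fy-0.5 Fz3.6
th36 d0.0025 t12.28 u-0.0834 v-0.0628 z0.0598 | Fx-7.8 Fy0.2 Fz4.8
th39 d0.0023 t12.58 u-0.0804 v-0.0628 z0.0638 | Fx-6.1 Fy0.2 Fz5.0
th42 d0.0022 t12.88 u-0.0771 v-0.0629 z0.0676 | Fx-6.0 Fy-0.2 Fz4.0
th45 d0.0022 t13.18 u-0.0736 v-0.0629 z0.0711 | Fx-5.6 Fy0.8 Fz4.3
th48 d0.0023 t13.49 u-0.0698 v-0.0630 z0.0742 | Fx-4.7 Fy0.7 Fz3.3
th51 d0.0024 t13.80 u-0.0659 v-0.0631 z0.0770 | Fx-2.5 Fy0.5 Fz1.3
th54 d0.0025 t14.11 u-0.0624 v-0.0630 z0.0798 | Fx-0.9 Fy-0.4 Fz-0.3
th57 d0.0028 t14.42 u-0.0585 v-0.0630 z0.0826 | Fx-0.7 Fy0.7 Fz-0.2
th60 d0.0031 t14.72 u-0.0543 v-0.0630 z0.0851 | Fx-1.8 Fy0.3 Fz0.3
th63 d0.0032 t15.03 u-0.0502 v-0.0631 z0.0874 | Fx-0.7 Fy0.2 Fz0.8
th66 d0.0035 t15.34 u-0.0458 v-0.0630 z0.0895 | Fx-0.5 Fy-0.6 Fz0.7
(66, np.float64(0.0038078651292705636))
```

View pics/c4.png

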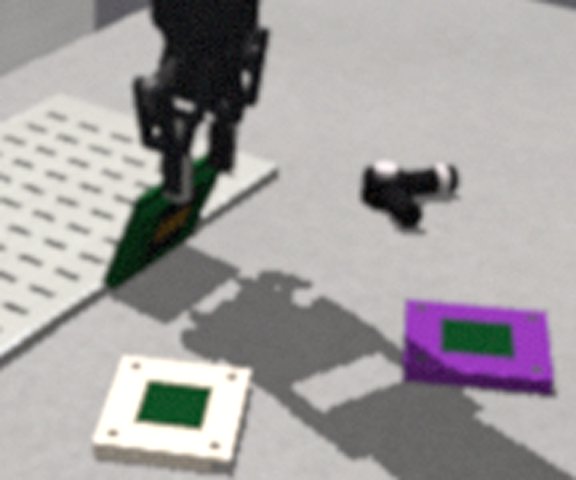

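The plate is about 65° up and supported by both fingers. I'll push it horizontally past upright.

```bash
python3 - <<'E'
from h import *
th,d=arc(66,75,.0038,target=-1.5)
r=st();z=r[3]-.002;u=r[1]
while u<.03:
    u+=.004; manip.move_straight(w(u,-.063,z),ORI,velocity=.03);r=show('%.3f'%u)
    if r[4]<-15: print('STOP');break
pic('5')
E
```

```text
th69 d0.0038 t15.76 u-0.0413 v-0.0630 z0.0913 | Fx-1.2 Fy-0.6 Fz0.4
th72 d0.0038 t16.07 u-0.0370 v-0.0630 z0.0929 | Fx-0.8 Fy-0.5 Fz0.8
th75 d0.0039 t16.38 u-0.0325 v-0.0630 z0.0943 | Fx-0.2 Fy0.5 Fz0.2
-0.029 t16.68 u-0.0285 v-0.0630 z0.0921 | Fx-0.4 Fy0.9 Fz-1.0
-0.025 t16.97 u-0.0243 v-0.0630 z0.0923 | Fx-0.0 Fy-0.1 Fz-0.2
-0.021 t17.25 u-0.0203 v-0.0630 z0.0924 | Fx0.2 Fy-0.5 Fz0.3
-0.017 t17.53 u-0.0163 v-0.0630 z0.0924 | Fx0.3 Fy0.5 Fz-0.2
-0.013 t17.82 u-0.0123 v-0.0630 z0.0923 | Fx0.2 Fy-0.3 Fz0.2
-0.009 t18.10 u-0.0083 v-0.0630 z0.0924 | Fx-1.0 Fy-0.3 Fz-0.3
-0.005 t18.38 u-0.0043 v-0.0630 z0.0924 | Fx-0.9 Fy-0.4 Fz0.2
-0.001 t18.67 u-0.0003 v-0.0630 z0.0924 | Fx-0.4 Fy0.6 Fz0.3
0.003 t18.95 u0.0037 v-0.0630 z0.0923 | Fx0.1 Fy0.5 Fz0.4
0.007 t19.23 u0.0077 v-0.0630 z0.0923 | Fx0.8 Fy0.6 Fz-0.7
0.011 t19.52 u0.0117 v-0.0630 z0.0924 | Fx0.7 Fy0.5 Fz-0.2
0.015 t19.80 u0.0157 v-0.0630 z0.0924 | Fx0.1 Fy-0.5 Fz0.9
0.019 t20.08 u0.0197 v-0.0630 z0.0924 | Fx-0.1 Fy-0.2 Fz0.9
0.023 t20.37 u0.0236 v-0.0630 z0.0923 | Fx0.4 Fy-0.7 Fz0.0
0.027 t20.65 u0.0277 v-0.0630 z0.0924 | Fx0.4 Fy-0.3 Fz0.4
0.031 t20.93 u0.0317 v-0.0630 z0.0924 | Fx-0.6 Fy-0.5 Fz0.1
```

View pics/c5.png

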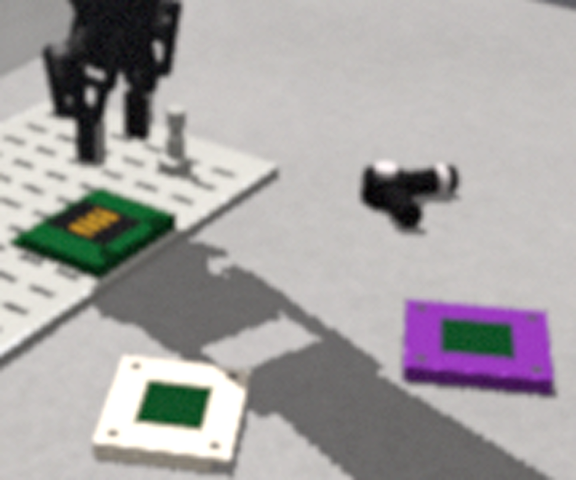

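It has flipped: the plate lies on its back on the shelf, underside with the label showing. Now I'll measure its near edge.

```bash
python3 - <<'E'
from h import *
c=np.load('pics/side5.npy',allow_pickle=True).item()
t,m=green(c,(40,80,20)); q=cv2.approxPolyDP(t,3,True)[:,0]
for z in(.023,.010):print(z);print(np.c_[q,sh(ray(c,q,z))].round(4))
manip.move_straight(w(-.07,-.063,.092),ORI,velocity=.2);show()
c=snap('top','top6');cv2.imwrite('pics/c6.png',cv2.convertScaleAbs(cv2.resize(c['color'][110:310,200:480],None,fx=2.5,fy=2.5,interpolation=2),alpha=1.6))
im=c=snap('side','side6');cv2.imwrite('pics/c6s.png',cv2.convertScaleAbs(cv2.resize(c['color'][150:220,230:330],None,fx=6,fy=6,interpolation=2),alpha=1.6))
E
```

```text
0.023
[[ 3.030e+02  1.780e+02  5.200e-03 -1.012e-01]
 [ 2.790e+02  1.700e+02  7.930e-02 -9.840e-02]
 [ 2.750e+02  1.730e+02  7.740e-02 -7.940e-02]
 [ 2.890e+02  1.770e+02  3.620e-02 -8.410e-02]
 [ 2.860e+02  1.840e+02  2.070e-02 -5.120e-02]
 [ 2.720e+02  1.830e+02  5.120e-02 -3.430e-02]
 [ 2.710e+02  1.740e+02  8.220e-02 -6.910e-02]
 [ 2.550e+02  1.850e+02  7.810e-02 -1.500e-03]
 [ 2.820e+02  1.950e+02 -3.500e-03 -3.700e-03]]
0.01
[[ 3.030e+02  1.780e+02  1.870e-02 -1.205e-01]
 [ 2.790e+02  1.700e+02  9.440e-02 -1.177e-01]
 [ 2.750e+02  1.730e+02  9.250e-02 -9.830e-02]
 [ 2.890e+02  1.770e+02  5.040e-02 -1.030e-01]
 [ 2.860e+02  1.840e+02  3.460e-02 -6.940e-02]
 [ 2.720e+02  1.830e+02  6.570e-02 -5.220e-02]
 [ 2.710e+02  1.740e+02  9.740e-02 -8.770e-02]
 [ 2.550e+02  1.850e+02  9.320e-02 -1.860e-02]
 [ 2.820e+02  1.950e+02  9.800e-03 -2.090e-02]]
 t21.69 u-0.0690 v-0.0633 z0.0927 | Fx0.2 Fy0.4 Fz0.0
```

View pics/c6.png

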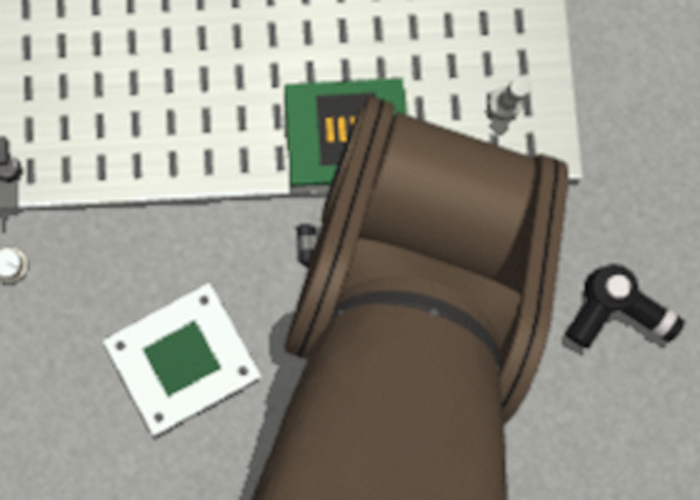

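View pics/c6s.png

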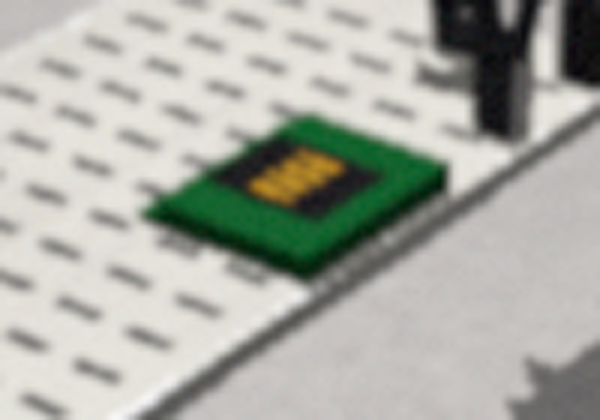

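The near edge is at about u = 0 to +5 mm, right at the shelf front. I'll push it on to about +14 mm to leave clear margin.

```bash
python3 - <<'E'
from h import *
v=-.054
manip.move_straight(w(-.045,v,.05),ORI,velocity=.12)
manip.move_straight(w(-.045,v,.0195),ORI,velocity=.08);show()
manip.move_straight(w(-.015,v,.0195),ORI,velocity=.06);show()
for u in(-.010,-.005,0,.004):
    manip.move_straight(w(u,v,.0195),ORI,velocity=.03);r=show('%.3f'%u)
    if r[4]<-15:break
manip.move_straight(w(-.03,v,.0195),ORI,velocity=.08)
manip.move_straight(w(-.05,v,.12),ORI,velocity=.15)
manip.move_ptp([.40,-.36,.25],ORI);show()
c=snap('top','top7');cv2.imwrite('pics/c7.png',cv2.convertScaleAbs(cv2.resize(c['color'][60:310,170:500],None,fx=2.3,fy=2.3,interpolation=2),alpha=1.6))
t,m=green(c,(40,60,25));q=cv2.approxPolyDP(t,4,True)[:,0];print(np.c_[q,sh(ray(c,q,.023)),sh(ray(c,q,.012))].round(4))
c=snap('side','side7');cv2.imwrite('pics/c7s.png',cv2.convertScaleAbs(cv2.resize(c['color'][130:260,160:340],None,fx=4,fy=4,interpolation=2),alpha=1.6))
E
```

```text
t22.89 u-0.0455 v-0.0539 z0.0188 | Fx0.6 Fy0.8 Fz-0.0
 t23.54 u-0.0150 v-0.0539 z0.0193 | Fx1.1 Fy0.6 Fz-0.4
-0.010 t23.86 u-0.0099 v-0.0540 z0.0196 | Fx-0.2 Fy0.5 Fz0.3
-0.005 t24.18 u-0.0048 v-0.0540 z0.0195 | Fx-0.6 Fy0.2 Fz-0.1
0.000 t24.49 u0.0004 v-0.0540 z0.0195 | Fx-0.6 Fy-0.7 Fz0.1
0.004 t24.77 u0.0045 v-0.0540 z0.0196 | Fx0.3 Fy0.3 Fz0.1
 t27.48 u-0.2261 v-0.3182 z0.2490 | Fx-0.4 Fy-0.2 Fz-0.3
[[ 3.600e+02  1.370e+02  9.730e-02 -1.051e-01  1.006e-01 -1.071e-01]
 [ 3.140e+02  1.390e+02  9.830e-02 -9.000e-03  1.016e-01 -9.900e-03]
 [ 3.160e+02  1.780e+02  1.500e-02 -8.000e-03  1.730e-02 -8.900e-03]
 [ 3.630e+02  1.750e+02  1.610e-02 -1.051e-01  1.840e-02 -1.072e-01]]
```

View pics/c7.png

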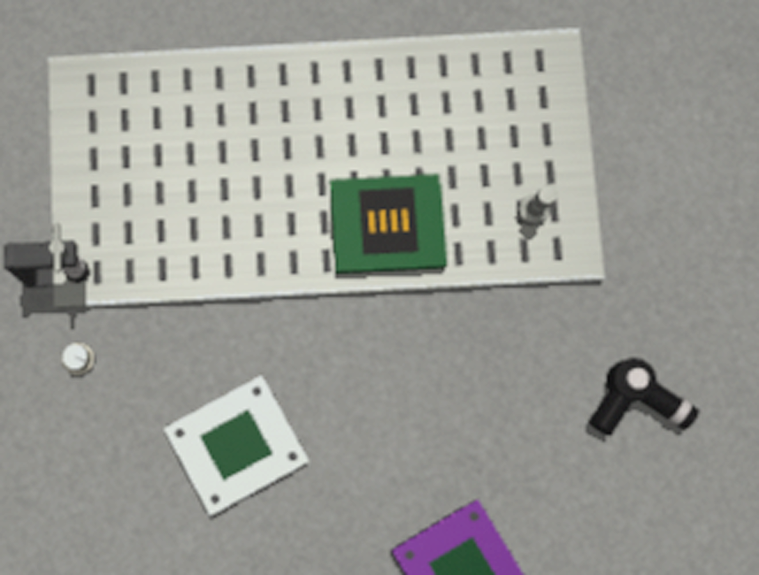

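View pics/c7s.png

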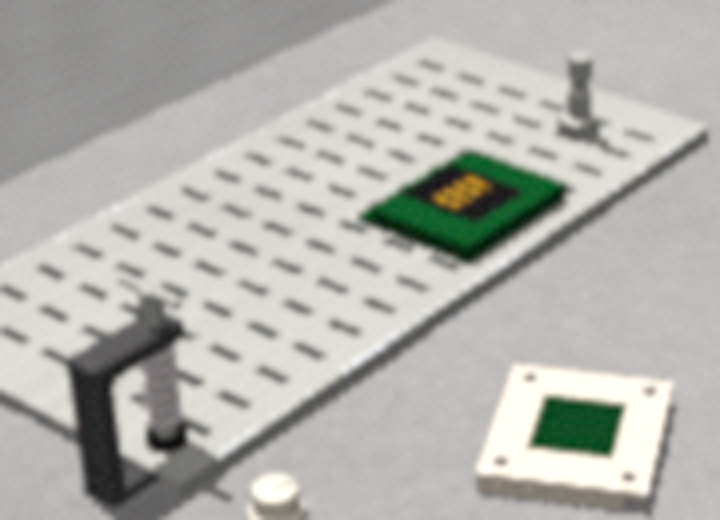

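The plate lies flat on its back on the shelf, its near edge about 15 mm behind the front edge. The clamp, knob, spigot and joint look undisturbed. Handing in.

```bash
python3 -c "
from workcell import sign_off
sign_off()"
```

```text
the job is handed in; nothing more can be done
```

I slid the green plate square against the shelf front with two fingertips. Then I pressed on its lip and moved up to tilt it over the shelf's front edge until it fell on its back. Last, I pushed it on by its near edge, withdrew the arm and handed the job in at about 27.5 s of the 48 s.

- **Final position:** in the last top view the plate's near edge is 15–16 mm behind the shelf's front edge, so none of it overhangs, and both views show it lying flat.
- **Other items:** the clamp, spigot, knob, magic arm joint and the white and purple look-alikes look unmoved; I checked these by eye in the pictures, not by measurement.
- **Forces:** the readings I took stayed at about 13 N or less.
- **Disagreement:** before the last push, the side view put the near edge anywhere from 3 mm over the front edge to 5 mm behind it. I therefore pushed it well clear. No check failed.

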